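Slide the tall wash bottle into the reagent dock

ROBOT

A 6-joint arm with a two-finger parallel gripper is mounted at the origin on the work surface. World frame = base frame: x ahead of the robot, y to its left, z up, the work surface at z = 0. Lengths are in mm, angles in degrees, forces in N, time in s.
With the tool pointing down it reaches from about 325 to 900 mm from the base axis. Payload 3.5 kg.
Tool frame: the origin (TCP) lies between the finger pads; the fingertips stand 8 mm ahead of it and the grasp point (between the pads) lies 11 mm behind it; z points along the fingers, y is the line along which they close (so a half turn about z gives the same grasp; the last joint's range is limited). The gripper opens to 85 mm and grips with 20 to 120 N. Pads are 22 mm wide; open, the fingers measure 114 mm over their backs; the gripper's body (76 mm by 85 mm) begins 54 mm behind the grasp point. The pads swing forward as they close: fully open they stand 13 mm farther back than shut.
Start: joints at [-74.049, 15.837, -1.513, 72.651, 0, 84.076], TCP at [232.858, -579.999, 208.813] pointing down, gripper open.
Joint ranges: [-178.77, 178.77], [-48.84, 107.48], [-61.69, 71.31], [-111.58, 123.2], [-90, 87.43], [-180, 180]. Speed limits (degrees/s): [147.25, 147.25, 180, 180, 180, 180].

INTERFACE

Orientations are given as [roll, pitch, yaw] about the fixed x, y, z axes, in that order (R = Rz(yaw) Ry(pitch) Rx(roll)).
In Python, from rig import sensors, viewer, job gives the robot as it stands.
- The arm moves only by the tool carry_out, never from a script. Its argument "targets" is a list of rows, each a list of 3 entries, a list of its own where there are three numbers: the shift along the tool's x, y, z in m, then the turn, a rotation vector about the tool's x, y, z in rad, then the gripper's target within -1 to 1 (fully open at 1, half-way at 0, shut at -1). A call has 1 to 10 rows; each row shifts and turns the commanded pose from where the row before left it, along the tool's axes as they then stand; what a row does not reach is not made up. A row lasts 1/10 s, in which the tool goes at most 50 mm and 8.59 degrees, less where a joint would pass 70% of its speed; a pose out of reach is approached as far as the arm can. A call with a gripper value outside its range is refused whole. The fingers move at their own pace and stop on an object; the grip force is fixed at half the most. Time passes only in rows, so rows that do not move let the fingers close. It gives the time, the measured TCP pose, the force, the opening and the grip force at its end, in the units of the state.
- sensors.observe(): the state, without advancing time (a new reading comes with each control period).
- viewer.get_image(name): name is "scene" or "top"; returns a dict with "pixels" (420x560x3 uint8, red, green, blue), "camera_matrix" (3x3 intrinsics, pixels), "extrinsics" (4x4, takes a point from camera to world coordinates). Camera axes: x right, y down, z forward; pixel columns grow to the right and rows downward; lengths in mm; the calibration is good to about 2 mm. A picture is of the moment at which its call begins. There is no depth.
- job.hand_in(): hands the job in; it is judged then, once.
The state is a dict: "clock": time; "qpos": joint angles; "joint_vel": joint speeds; "effort": joint torques, N m; "position": TCP position; "ee_rot": TCP orientation; "contact_force": force on the tool from outside, world axes, zero at the start; "torque": the same for the moment, N m; "gripper_width": finger opening in mm; "finger_force": force on a finger pad.
Only numpy, scipy, OpenCV 4.12 (cv2) and the standard library are available. Lean on these libraries where they do the work, as an engineer would, in place of code of your own. Each camera call takes 0.05 s, during which the arm holds its last target. There are 200 camera calls.

TASK

Load the wash bottle: push the tall white bottle with the blue cap across the bench, low on its body so that it slides upright without tipping, into the black bay of the dock until it stands against the stop at the back of the bay. Do not pinch, lift or ram the bottle; use only the fingertips or the outside of the fingers. Then press the green button on the dock all the way down to confirm, let it go, and leave everything else where it stands.

Things in the scene. Friction and masses are not known exactly. Their poses are not given: they have to be found in the camera images.
- wash_bottle: The bottle to load: white, paper label, blue cap. Round, 58 mm diameter up to 150 mm, then a shoulder, narrow neck and 36 mm cap; 230 mm tall, 0.3 to 0.6 kg, loose. Origin: centre of its underside, z along its axis. It starts 140 to 180 mm before its seat, 95 to 125 mm left or right of the bay's centre line. Pushed below about 30 mm above the bench it slides; pushed high it tips.
- amber_bottle: Bystander: a tall loose bottle of the same shape and size, amber with an orange cap, standing on the other side of the bay's centre line. Origin: centre of its underside. Leave it.
- dock: Fixed white dock with a black bay open toward the robot, turned up to 0.2 rad. Origin on the bench at the seat: the bottle's centre when it squarely touches the stop. +x points into the bay, y left, z up. Behind the stop a white case 60 mm high, x 39 to 149 mm, y -170 to 170 mm. Left of the bay a white block 45 mm high, x -36 to 39 mm, y 85 to 170 mm, carries the button.
- seat (a point): The seat, same point and axes as the dock's origin. Bay: two black cheeks 12 mm thick, 60 mm high, 80 mm apart inside (y -40 to 40 mm), from the mouth at x = -22 mm back to the flat stop at x = 29 mm. No floor: the bottle stays on the bench. A seated bottle stands 7 mm out of the mouth, so the fingers need not enter.
- confirm_top (a point): Centre of the top of the green round push button (30 mm diameter) on the dock's block; it faces up, at dock x = -3 mm, y = 127.5 mm, and is pressed straight down. The reading moves with the button.
- confirm (a joint): Travel of the button in m: 0 released, 0.006 fully down (spring, about 4 N); it comes back by itself.
- jar: Bystander: short round jar, 60 mm diameter, 75 mm high, blue lid, right of the dock's bay. Origin: centre of its underside.
- tip_box: Bystander: black and blue box 122 x 84 x 75 mm. Origin: centre of its underside.
- plate: Bystander: white well plate 127 x 85 x 14 mm. Origin: centre of its underside.
- tube_rack: Bystander: blue rack 100 x 200 mm with capped tubes, 100 mm high. Origin: centre of its underside.
- beaker: Bystander: open glass beaker 70 mm diameter, 90 mm high. Origin: centre of its underside.
Mind the look-alikes: they are no part of the job. Leave any purple look-alike of the wash_bottle alone.

How it is judged (in metres and radians):
On the way, in this order (a step that is already met when the one before it is completed fails the run):
1. the wash bottle stands upright in the bay against its stop (x of wash_bottle in the frame of dock above -0.01 m and horizontal distance between wash_bottle and dock below 0.016 m and angle between wash_bottle's own z axis and vertical below 0.08 rad), for 0.2 s.
2. then the green button is pressed all the way down (value of joint confirm above 0.005 m), for 0.05 s.
At the end, for the whole second after the job is handed in: The wash bottle stands upright and still on the bench in the bay, its centre no more than 10 mm short of touching the stop and within 16 mm of the seat; the button has been pressed down (over 5 of 6 mm) after that and is up again; every bystander is within 20 mm of where it stood (x of wash_bottle in the frame of dock above -0.01 m and horizontal distance between wash_bottle and dock below 0.016 m and angle between wash_bottle's own z axis and vertical below 0.06 rad and height (world z) of wash_bottle below 0.005 m and linear speed of wash_bottle below 0.01 m/s and value of joint confirm below 0.002 m and distance of each of amber_bottle, jar, tip_box, plate, tube_rack, beaker from where it was at the start of the episode below 0.02 m).
It fails at once if the wash bottle tips (more than 0.25 rad from upright) (angle between wash_bottle's own z axis and vertical above 0.25 rad).
It fails at once if the wash bottle is lifted off the bench (more than 12 mm) (height (world z) of wash_bottle above 0.012 m).
It fails at once if the wash bottle is squeezed or rammed (more than 35 N from the fingers) (contact force between the fingers and wash_bottle above 35 N).
It fails at once if a bystander is disturbed (moved over 20 mm or tipped) (distance of any of amber_bottle, jar, tip_box, plate, tube_rack, beaker from where it was at the start of the episode above 0.02 m or angle between amber_bottle's own z axis and vertical above 0.25 rad).
It also fails if it takes over 64 s, if anything falls off the work surface, if the arm or the gripper's body presses on something with over 40 N, if the wrist force passes 120 N, or if a joint passes its speed limit or range.

## Working session

There is one attempt and no reset: what is moved stays moved. The work goes in short steps, Python scripts to look and compute and a tool call to move; the robot and the scene stay as the last step left them, time stands still between calls to the robot, and variables do not carry over. Pictures are saved under pics/ and viewed, at most 10 in all, crops included, and the job is handed in when it is done.

Besides the shell and the picture viewer there is one more tool, called after ">>>" in YAML: its name, and indented under it one key for each argument. carry_out: Moves the arm, as the interface text tells. Its arguments: {"type":"object","properties":{"targets":{"type":"array"}},"required":["targets"]}

```bash
mkdir -p pics
cat > h.py <<'E'
import numpy as np, cv2
from rig import sensors, viewer, job
def shot(name,fn):
    d=viewer.get_image(name); cv2.imwrite('pics/'+fn,cv2.cvtColor(d['pixels'],cv2.COLOR_RGB2BGR))
    np.savez('pics/'+fn+'.npz',K=d['camera_matrix'],E=d['extrinsics'],p=d['pixels']); return d
def at(fn,uv,z):
    d=np.load('pics/'+fn+'.npz'); r=d['E'][:3,:3]@np.linalg.solve(d['K'],[uv[0],uv[1],1.]); o=d['E'][:3,3]
    return o+r*(z-o[2])/r[2]
def proj(fn,P):
    d=np.load('pics/'+fn+'.npz'); c=d['E'][:3,:3].T@(np.array(P,float)-d['E'][:3,3]); q=d['K']@c; return q[:2]/q[2]
E
python3 - <<'E'
from h import *
for n in('scene','top'):
    d=shot(n,n+'1.png'); print(n,np.array(d['extrinsics']).round(3).tolist(),np.array(d['camera_matrix']).round(1).tolist())
print(sensors.observe())
E
```

```text
scene [[-0.286, 0.777, -0.561, 1446.119], [0.958, 0.235, -0.163, 261.391], [0.005, -0.584, -0.812, 1386.646], [0.0, 0.0, 0.0, 1.0]] [[536.7, 0.0, 275.5], [0.0, 536.7, 207.3], [0.0, 0.0, 1.0]]
top [[-0.022, -0.993, 0.119, 403.342], [-0.999, 0.027, 0.034, -3.805], [-0.037, -0.118, -0.992, 1047.962], [0.0, 0.0, 0.0, 1.0]] [[392.5, 0.0, 278.7], [0.0, 392.5, 197.2], [0.0, 0.0, 1.0]]
{'clock': 0.1, 'qpos': array([-7.40481621e+01,  1.58767835e+01, -1.59035489e+00,  7.26512281e+01,
        5.10396149e-04,  8.40760795e+01]), 'joint_vel': array([-0.05533605, -0.04709159,  0.16082118,  0.02157613,  0.03588148,
       -0.08747323]), 'effort': array([ 5.36975876e-04, -4.46709108e+01,  2.96127731e+01,  8.48867116e-03,
       -2.30243131e-06,  6.47676472e-06]), 'position': array([ 232.66036512, -579.26344876,  207.73728   ]), 'ee_rot': array([-1.79882318e+02, -1.27240044e-02,  2.18757448e+01]), 'contact_force': array([-0.38032011, -0.14761664, -0.50304622]), 'torque': array([-0.03826388, -0.02713329, -0.07295259]), 'finger_force': 0.0, 'gripper_width': 85.5130820479069}
```

View pics/top1.png

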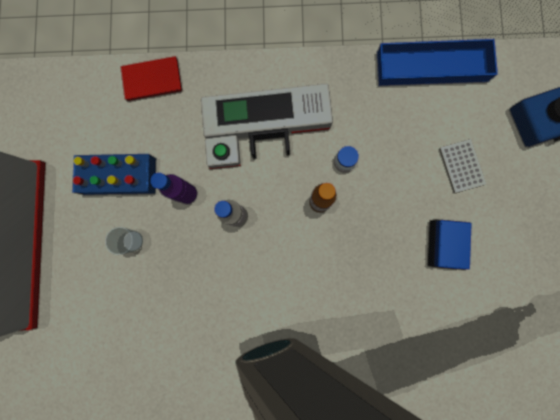

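View pics/scene1.png

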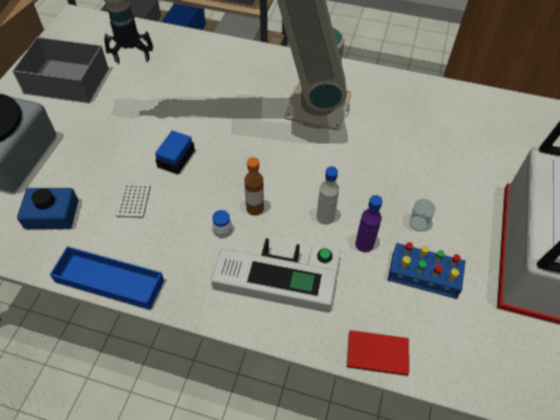

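The top view shows the white bottle with its cap at (224,209), the amber cap at (326,191), the button at (221,151), and the cheeks' front ends at about (253,157) and (288,154). The purple look-alike has its cap at (160,181). I'll zoom in for precise pixels.

Run:
```python
from h import *
a=cv2.imread('pics/top1.png')[75:235,145:345]; cv2.imwrite('pics/c1.png',cv2.resize(a,None,fx=3.75,fy=3.75,interpolation=cv2.INTER_CUBIC))
```

```text
(no output)
```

View pics/c1.png

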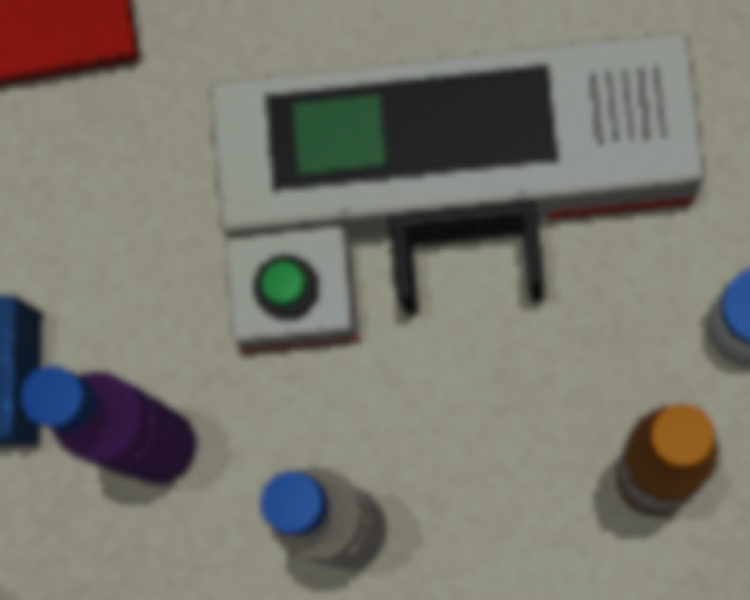

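The crop (3.75x, offset 145,75) shows the case-top corners at (214,88), (688,38), (700,181) and (224,230). The button is at (284,281), the block's front-top corners at (240,342) and (352,330), and the caps at (294,502) white, (683,435) amber and (56,397) purple.

Run:
```python
from h import *
from scipy.optimize import least_squares
f='top1.png'; px=lambda u,v:(u/3.75+145-.37,v/3.75+75-.37)
obs=[((214,88),(149,170,60)),((688,38),(149,-170,60)),((700,181),(39,-170,60)),((224,230),(39,170,60)),((240,342),(-36,170,45)),((352,330),(-36,85,45)),((284,281),(-3,127.5,57))]
L=np.array([o[1] for o in obs],float); W=np.array([at(f,px(*o[0]),o[1][2]) for o in obs])
def T(p,l): c,s=np.cos(p[2]),np.sin(p[2]); l=np.atleast_2d(l); return np.c_[p[0]+c*l[:,0]-s*l[:,1],p[1]+s*l[:,0]+c*l[:,1]]
r=least_squares(lambda p:(T(p,L)-W[:,:2]).ravel(),[600,0,0]); p=r.x
print('dock',p,r.fun.reshape(-1,2).round(1).tolist()); print('button',T(p,[-3,127.5]))
c,s=np.cos(p[2]),np.sin(p[2]); R=np.array([[c,s],[-s,c]])
for n,q in dict(white=(294,500),amber=(683,434),purple=(56,396)).items():
    w=at(f,px(*q),230); print(n,w[:2],'dock frame',R@(w[:2]-p[:2]), 'base px crop',(proj(f,[w[0],w[1],0])-[145,75])*3.75)
w=at(f,(347,155),75);print('jar',w,R@(w[:2]-p[:2]))
```

```text
dock [6.58028010e+02 5.08795390e+01 6.93293022e-02] [[5.1, 3.3], [4.7, -3.0], [-2.2, -6.3], [-2.0, 2.8], [-0.5, 5.4], [-0.8, -0.8], [-4.2, -1.4]]
button [[646.20281056 177.86542267]]
white [481.48494385 142.24804881] dock frame [-169.78951273  103.37881891] base px crop [349.78738547 527.68711534]
amber [512.84809289 -76.50887256] dock frame [-153.65582587 -117.0252235 ] base px crop [654.47057238 476.13229366]
purple [544.46508986 278.21143428] dock frame [-97.54196762 234.65270513] base px crop [162.07873186 445.61664302]
jar [ 621.85089928 -144.24366561   75.        ] [ -49.60712331 -192.14833238]
```

```bash
cat > plan.py <<'E'
import sys
from h import *
from scipy.spatial.transform import Rotation as Ro, Slerp
def pose(P,phi,theta,d,z):
    """tool -x forward along heading phi(deg), tilted theta; TCP d behind P"""
    t,p=np.radians(theta),np.radians(phi); f=np.array([np.cos(p),np.sin(p),0]); u=np.array([0,0,1.])
    Z=np.sin(t)*f-np.cos(t)*u; X=-(np.cos(t)*f+np.sin(t)*u)
    return np.array([P[0],P[1],z])-d*f, Ro.from_matrix(np.c_[X,np.cross(Z,X),Z])
def rows(wps,g,s=None):
    """wps: list of (pos,rot,n)"""
    if s is None:
        o=sensors.observe(); s=(o['position'],Ro.from_euler('xyz',o['ee_rot'],degrees=True))
    out=[];p,R=s
    for P,Rt,n in wps:
        S=Slerp([0,1],Ro.concatenate([R,Rt])); q0,q=p,R
        for k in range(1,n+1):
            Rk=S(k/n); pk=q0+(P-q0)*k/n
            out.append([np.round(q.inv().apply(pk-p)/1000,4).tolist(),np.round((q.inv()*Rk).as_rotvec(),3).tolist(),g]); p,q=pk,Rk
        R=Rt
    print('max mm',max(np.linalg.norm(r[0]) for r in out)*1e3,'max deg',np.degrees(max(np.linalg.norm(r[1]) for r in out)))
    for i in range(0,len(out),10): print(str(out[i:i+10]).replace(' ',''))
B=(481.5,142.2)
E
python3 - <<'E'
from plan import *
p1,r1=pose((350,-150),50,0,0,300); p2,r2=pose(B,-39,0,110,260)
# yaw of tool = phi+180
r1=Ro.from_euler('xyz',[180,0,85],degrees=True)
rows([(np.array([350.,-200,300]),r1,10),(p2,r2,10)],-0.3)
f=(p2,r2);p3,r3=pose(B,-39,40,85,120);p4,r4=pose(B,-39,40,75,18)
rows([(p3,r3,6),(p4,r4,4)],-0.3,f)
E
```

```text
max mm 41.63772328069824 max deg 6.302535746439055
[[[0.025,-0.0308,-0.0092],[-0.0,-0.0,-0.11],-0.3],[[0.0283,-0.0279,-0.0092],[-0.0,-0.0,-0.11],-0.3],[[0.0312,-0.0246,-0.0092],[-0.0,-0.0,-0.11],-0.3],[[0.0337,-0.021,-0.0092],[-0.0,-0.0,-0.11],-0.3],[[0.0358,-0.0172,-0.0092],[-0.0,-0.0,-0.11],-0.3],[[0.0375,-0.0132,-0.0092],[-0.0,-0.0,-0.11],-0.3],[[0.0387,-0.009,-0.0092],[-0.0,-0.0,-0.11],-0.3],[[0.0394,-0.0047,-0.0092],[-0.0,-0.0,-0.11],-0.3],[[0.0397,-0.0003,-0.0092],[-0.0,-0.0,-0.11],-0.3],[[0.0395,0.0041,-0.0092],[-0.0,-0.0,-0.11],-0.3]]
[[[0.0414,0.001,0.004],[0.0,0.0,-0.098],-0.3],[[0.0411,0.005,0.004],[0.0,0.0,-0.098],-0.3],[[0.0404,0.009,0.004],[0.0,0.0,-0.098],-0.3],[[0.0393,0.0129,0.004],[0.0,0.0,-0.098],-0.3],[[0.0379,0.0167,0.004],[0.0,0.0,-0.098],-0.3],[[0.0361,0.0203,0.004],[0.0,0.0,-0.098],-0.3],[[0.0339,0.0237,0.004],[0.0,0.0,-0.098],-0.3],[[0.0314,0.0269,0.004],[0.0,0.0,-0.098],-0.3],[[0.0287,0.0299,0.004],[0.0,0.0,-0.098],-0.3],[[0.0256,0.0325,0.004],[0.0,0.0,-0.098],-0.3]]
max mm 25.60195305049988 max deg 6.64631042351755
[[[-0.0042,-0.0,0.0233],[-0.0,-0.116,0.0],-0.3],[[-0.0014,0.0,0.0237],[0.0,-0.116,0.0],-0.3],[[0.0013,-0.0,0.0237],[-0.0,-0.116,0.0],-0.3],[[0.0041,-0.0,0.0234],[-0.0,-0.116,-0.0],-0.3],[[0.0067,0.0,0.0227],[0.0,-0.116,-0.0],-0.3],[[0.0093,-0.0,0.0218],[-0.0,-0.116,0.0],-0.3],[[0.0145,-0.0,0.0211],[0.0,0.0,0.0],-0.3],[[0.0145,-0.0,0.0211],[0.0,0.0,0.0],-0.3],[[0.0145,-0.0,0.0211],[0.0,0.0,0.0],-0.3],[[0.0145,-0.0,0.0211],[0.0,0.0,0.0],-0.3]]
```

>>> carry_out:
  targets:
    - [[0.025,-0.031,-0.009],[0,0,-0.11],-0.3]
    - [[0.028,-0.028,-0.009],[0,0,-0.11],-0.3]
    - [[0.031,-0.025,-0.009],[0,0,-0.11],-0.3]
    - [[0.034,-0.021,-0.009],[0,0,-0.11],-0.3]
    - [[0.036,-0.017,-0.009],[0,0,-0.11],-0.3]
    - [[0.0375,-0.013,-0.009],[0,0,-0.11],-0.3]
    - [[0.039,-0.009,-0.009],[0,0,-0.11],-0.3]
    - [[0.039,-0.005,-0.009],[0,0,-0.11],-0.3]
    - [[0.04,0,-0.009],[0,0,-0.11],-0.3]
    - [[0.0395,0.004,-0.009],[0,0,-0.11],-0.3]

```text
clock: 1.1
position: [350.4, -198.3, 298.8]
ee_rot: [-180.0, -0.0, 85.1]
contact_force: [1.3, 0.4, 0.4]
gripper_width: 29.6
finger_force: 0.0
```

>>> carry_out:
  targets:
    - [[0.041,0.001,0.004],[0,0,-0.098],-0.3]
    - [[0.041,0.005,0.004],[0,0,-0.098],-0.3]
    - [[0.04,0.009,0.004],[0,0,-0.098],-0.3]
    - [[0.039,0.013,0.004],[0,0,-0.098],-0.3]
    - [[0.038,0.017,0.004],[0,0,-0.098],-0.3]
    - [[0.036,0.02,0.004],[0,0,-0.098],-0.3]
    - [[0.034,0.024,0.004],[0,0,-0.098],-0.3]
    - [[0.031,0.027,0.004],[0,0,-0.098],-0.3]
    - [[0.029,0.03,0.004],[0,0,-0.098],-0.3]
    - [[0.026,0.0325,0.004],[0,0,-0.098],-0.3]

```text
clock: 2.1
position: [396.4, 212.4, 258.3]
ee_rot: [-180.0, 0.0, 141.3]
contact_force: [0.7, 0.4, 0.9]
gripper_width: 29.8
finger_force: 0.0
```

>>> carry_out:
  targets:
    - [[-0.004,0,0.023],[0,-0.116,0],-0.3]
    - [[-0.0015,0,0.0235],[0,-0.116,0],-0.3]
    - [[0.0015,0,0.0235],[0,-0.116,0],-0.3]
    - [[0.004,0,0.0235],[0,-0.116,0],-0.3]
    - [[0.0065,0,0.0225],[0,-0.116,0],-0.3]
    - [[0.009,0,0.022],[0,-0.116,0],-0.3]
    - [[0.0145,0,0.021],[0,0,0],-0.3]
    - [[0.0145,0,0.021],[0,0,0],-0.3]
    - [[0.0145,0,0.021],[0,0,0],-0.3]
    - [[0.0145,0,0.021],[0,0,0],-0.3]

```text
clock: 3.1
position: [423.5, 188.9, 16.8]
ee_rot: [-180.0, 39.9, 141.1]
contact_force: [1.1, 0.3, -0.1]
gripper_width: 29.6
finger_force: 0.0
```

Run:
```python
from h import *
print(sensors.observe()['qpos'].round(1))
d=shot('top','t2.png');e=shot('scene','s2.png')
a=cv2.imread('pics/t2.png')[80:280,150:350];b=cv2.imread('pics/s2.png')[130:330,230:430]
cv2.imwrite('pics/c2.png',cv2.resize(np.hstack([a,b]),None,fx=2,fy=2,interpolation=cv2.INTER_CUBIC))
```

```text
[ 40.7  12.5 -45.2  23.9 -39.1  76.6]
```

View pics/c2.png

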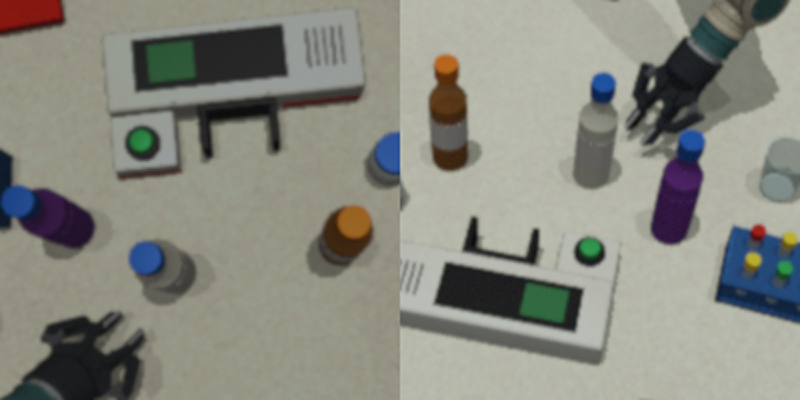

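The fingers are tilted behind the bottle and clear of it. The cap appears at scene (331,171), and the cheek ends at top (254,156) and (288,153).

Run:
```python
from plan import *
print('cap proj scene',proj('s2.png',[481.5,142.2,230]),'from scene',at('s2.png',(331.2,171),228))
D=(658,50.9);a=.0693;c,s=np.cos(a),np.sin(a)
for l in [(-22,46,60),(-22,-46,60),(-3,127.5,57),(39,170,60),(39,-170,60)]:
    w=[D[0]+c*l[0]-s*l[1],D[1]+s*l[0]+c*l[1],l[2]]; print(l,'top',proj('t2.png',w),'scene',proj('s2.png',w))
print('button from scene',at('s2.png',((590-400)/2+230,250/2+130),57))
```

```text
cap proj scene [331.40159649 170.73736447] from scene [480.92462457 141.67108132 228.        ]
(-22, 46, 60) top [252.58275388 154.94097818] scene [298.53609887 242.96290717]
(-22, -46, 60) top [288.14466417 151.42665556] scene [267.71670133 237.01451202]
(-3, 127.5, 57) top [220.88976887 151.14135555] scene [325.03676247 254.37354505]
(39, 170, 60) top [203.3023841  136.75757997] scene [337.54313309 269.28771809]
(39, -170, 60) top [333.75995729 123.66433182] scene [221.15973831 246.31413519]
button from scene [648.23766408 178.27445605  57.        ]
```

>>> carry_out:
  targets:
    - [[-0.0046,0,0.0039],[0,0,0],-0.3]
    - [[-0.0046,0,0.0039],[0,0,0],-0.3]
    - [[-0.0046,0,0.0039],[0,0,0],-0.3]
    - [[-0.0038,0,0.0032],[0,0,0],-0.3]
    - [[-0.0023,0,0.0019],[0,0,0],-0.3]
    - [[-0.0023,0,0.0019],[0,0,0],-0.3]
    - [[-0.0023,0,0.0019],[0,0,0],-0.3]
    - [[-0.0023,0,0.0019],[0,0,0],-0.3]
    - [[-0.0023,0,0.0019],[0,0,0],-0.3]
    - [[-0.0023,0,0.0019],[0,0,0],-0.3]

```text
clock: 4.2
position: [455.8, 163.0, 17.8]
ee_rot: [-180.0, 39.9, 141.1]
contact_force: [0.8, -0.5, -0.7]
gripper_width: 29.7
finger_force: 0.0
```

>>> carry_out:
  targets:
    - [[-0.0023,0,0.0019],[0,0,0],-0.3]
    - [[-0.0023,0,0.0019],[0,0,0],-0.3]
    - [[-0.0023,0,0.0019],[0,0,0],-0.3]
    - [[-0.0023,0,0.0019],[0,0,0],-0.3]
    - [[-0.0023,0,0.0019],[0,0,0],-0.3]
    - [[-0.0023,0,0.0019],[0,0,0],-0.3]
    - [[-0.0023,0,0.0019],[0,0,0],-0.3]
    - [[-0.0023,0,0.0019],[0,0,0],-0.3]
    - [[-0.0023,0,0.0019],[0,0,0],-0.3]
    - [[-0.0023,0,0.0019],[0,0,0],-0.3]

```text
clock: 5.2
position: [478.9, 144.3, 17.9]
ee_rot: [-180.0, 39.9, 141.1]
contact_force: [-2.1, 1.0, 1.7]
gripper_width: 29.7
finger_force: 1.3
```

```bash
cat >> h.py <<'E'
def cap(fn,guess,r=30):
    """blue cap top centre near a guessed world xy, from both views"""
    for v in('top','scene'):
        d=shot(v,v[0]+fn); g=proj(v[0]+fn,[*guess,228]).astype(int)
        p=cv2.cvtColor(d['pixels'],cv2.COLOR_RGB2HSV); m=cv2.inRange(p,(95,130,90),(125,255,255))
        k=np.zeros_like(m); cv2.circle(k,tuple(map(int,g)),16,255,-1); m&=k
        n,l,st,c=cv2.connectedComponentsWithStats(m); i=1+np.argmax(st[1:,4]); z=230 if v=='top' else 222
        print(v,'area',st[i,4],at(v[0]+fn,c[i],z).round(1))
E
python3 - <<'E'
from h import *
o=sensors.observe();print(o['position'],o['contact_force']);cap('3.png',(488,137))
E
```

```text
[478.87117174 144.29385201  17.92426799] [-2.08190957  1.0135873   1.6791736 ]
top area 199 [491.3 134.6 230. ]
scene area 95 [489.4 133.4 222. ]
```

Run:
```python
from h import *
a=cv2.imread('pics/t3.png')[170:270,190:290];b=cv2.imread('pics/s3.png')[145:245,280:380]
cv2.imwrite('pics/c3.png',cv2.resize(np.hstack([a,b]),None,fx=4,fy=4,interpolation=cv2.INTER_CUBIC))
for f,o in(('t3.png',(190,170)),('s3.png',(280,145))):
    for P in([490.7,134.2,0],[490.7,134.2,150]): print(f,P,(proj(f,P)-o)*4)
```

```text
t3.png [490.7, 134.2, 0] [204.88829557 168.87734806]
t3.png [490.7, 134.2, 150] [170.5701041  148.14381883]
s3.png [490.7, 134.2, 0] [166.63903024 296.9500073 ]
s3.png [490.7, 134.2, 150] [182.11324619 180.18167647]
```

View pics/c3.png

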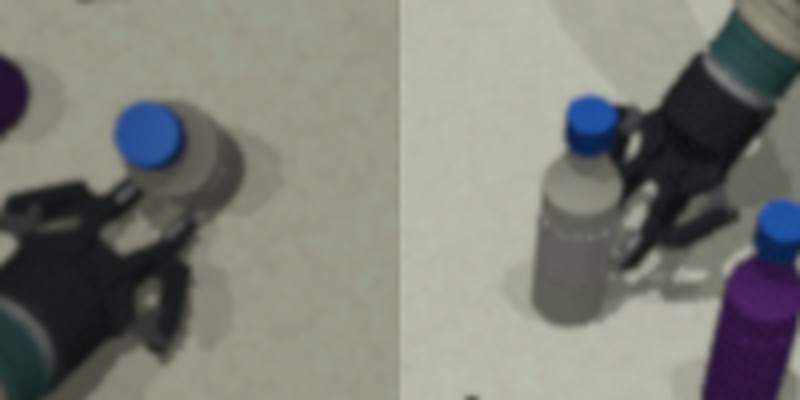

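The bottle is upright and sits symmetrically between the fingertips, with the gripper body clear. I'll continue the push.

>>> carry_out:
  targets:
    - [[-0.0046,0,0.0039],[0,0,0],-0.3]
    - [[-0.0061,0,0.0051],[0,0,0],-0.3]
    - [[-0.0061,0,0.0051],[0,0,0],-0.3]
    - [[-0.0061,0,0.0051],[0,0,0],-0.3]
    - [[-0.0061,0,0.0051],[0,0,0],-0.3]
    - [[-0.0061,0,0.0051],[0,0,0],-0.3]
    - [[-0.0061,0,0.0051],[0,0,0],-0.3]
    - [[-0.0061,0,0.0051],[0,0,0],-0.3]
    - [[-0.0061,0,0.0051],[0,0,0],-0.3]
    - [[-0.0046,0,0.0039],[0,0,0],-0.3]

```text
clock: 6.3
position: [538.3, 96.3, 18.1]
ee_rot: [180.0, 39.9, 141.0]
contact_force: [-1.8, 1.9, -0.4]
gripper_width: 29.6
finger_force: 1.3
```

Run:
```python
from h import *
o=sensors.observe();print(o['position'],o['contact_force']);P=o['position'];cap('4.png',(P[0]+13,P[1]-10))
```

```text
[538.31548112  96.34007725  18.05076034] [-1.75823219  1.86937526 -0.37318056]
top area 192 [550.2  86.7 230. ]
scene area 96 [550.4  84.7 222. ]
```

>>> carry_out:
  targets:
    - [[-0.0046,0,0.0039],[0,0,0],-0.3]
    - [[-0.0061,0,0.0051],[0,0,0],-0.3]
    - [[-0.0061,0,0.0051],[0,0,0],-0.3]
    - [[-0.0061,0,0.0051],[0,0,0],-0.3]
    - [[-0.0061,0,0.0051],[0,0,0],-0.3]
    - [[-0.0061,0,0.0051],[0,0,0],-0.3]
    - [[-0.0061,0,0.0051],[0,0,0],-0.3]
    - [[-0.0046,0,0.0039],[0,0,0],-0.3]
    - [[0,0,0],[0,0,0],-0.3]

```text
clock: 7.3
position: [585.1, 58.5, 18.2]
ee_rot: [180.0, 39.9, 140.9]
contact_force: [0.0, 0.6, -0.4]
gripper_width: 29.8
finger_force: 0.1
```

Run:
```python
from plan import *
o=sensors.observe();print(o['position'],o['contact_force']);P=o['position'];cap('5.png',(P[0]+13,P[1]-10))
s=(P,Ro.from_euler('xyz',o['ee_rot'],degrees=True)); B=P[:2]+16.3*np.array([.777,-.629])
w=[(*pose(B,-39,40,21,18),2)]+[(*pose(B,-39+43*k/8,40,21,18),1) for k in range(1,9)]
rows(w,-.3,s)
```

```text
[585.12651664  58.54877295  18.16534477] [ 0.01107339  0.59036163 -0.40994944]
top area 189 [596.2  49.6 230. ]
scene area 100 [595.5  46.5 222. ]
max mm 2.360084744241189 max deg 5.369932120474444
[[[0.0019,-0.0,-0.0014],[0.0,-0.001,-0.0],-0.3],[[0.0019,0.0,-0.0014],[0.0,-0.001,-0.0],-0.3],[[-0.0001,-0.002,0.0001],[-0.06,-0.0,-0.072],-0.3],[[-0.0001,-0.002,0.0001],[-0.06,0.0,-0.072],-0.3],[[-0.0001,-0.002,0.0001],[-0.06,-0.0,-0.072],-0.3],[[-0.0001,-0.002,0.0001],[-0.06,0.0,-0.072],-0.3],[[-0.0001,-0.002,0.0001],[-0.06,-0.0,-0.072],-0.3],[[-0.0001,-0.002,0.0001],[-0.06,-0.0,-0.072],-0.3],[[-0.0001,-0.002,0.0001],[-0.06,-0.0,-0.072],-0.3],[[-0.0001,-0.002,0.0001],[-0.06,-0.0,-0.072],-0.3]]
```

>>> carry_out:
  targets:
    - [[0.0019,0,-0.0014],[0,0,0],-0.3]
    - [[0.0019,0,-0.0014],[0,0,0],-0.3]
    - [[-0.0001,-0.002,0.0001],[-0.06,0,-0.072],-0.3]
    - [[-0.0001,-0.002,0.0001],[-0.06,0,-0.072],-0.3]
    - [[-0.0001,-0.002,0.0001],[-0.06,0,-0.072],-0.3]
    - [[-0.0001,-0.002,0.0001],[-0.06,0,-0.072],-0.3]
    - [[-0.0001,-0.002,0.0001],[-0.06,0,-0.072],-0.3]
    - [[-0.0001,-0.002,0.0001],[-0.06,0,-0.072],-0.3]
    - [[-0.0001,-0.002,0.0001],[-0.06,0,-0.072],-0.3]
    - [[-0.0001,-0.002,0.0001],[-0.06,0,-0.072],-0.3]

```text
clock: 8.4
position: [575.2, 47.6, 17.3]
ee_rot: [-179.9, 39.8, -175.7]
contact_force: [-0.3, -0.3, -0.7]
gripper_width: 29.8
finger_force: 0.0
```

Run:
```python
from plan import *
o=sensors.observe();print(o['position'],o['ee_rot'],o['contact_force'],o['qpos'].round());P=o['position'];cap('6.png',(597,48))
a=cv2.imread('pics/t6.png')[100:220,200:320];b=cv2.imread('pics/s6.png')[155:275,230:350]
cv2.imwrite('pics/c6.png',cv2.resize(np.hstack([a,b]),None,fx=3.3,fy=3.3,interpolation=cv2.INTER_CUBIC))
```

```text
[575.23829393  47.55245541  17.27691636] [-179.92222613   39.83629274 -175.69594265] [-0.26472891 -0.30806804 -0.70997517] [ -5.   8. -56. -14.   6.  -7.]
top area 186 [596.5  49.7 230. ]
scene area 124 [593.3  46.9 222. ]
```

View pics/c6.png

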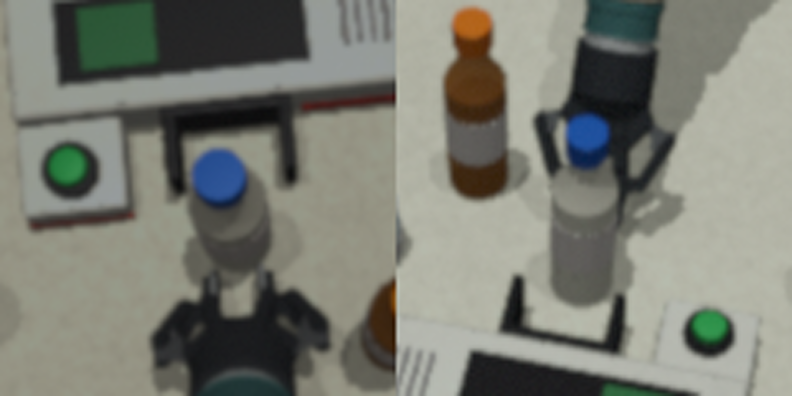

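Aligned with the bay: the bottle is about 62 mm before the seat and 1–2 mm off the centre line. Pushing in.

>>> carry_out:
  targets:
    - [[-0.0023,0,0.0019],[0,0,0],-0.3]
    - [[-0.0038,0,0.0032],[0,0,0],-0.3]
    - [[-0.0046,0,0.0039],[0,0,0],-0.3]
    - [[-0.0046,0,0.0039],[0,0,0],-0.3]
    - [[-0.0046,0,0.0039],[0,0,0],-0.3]
    - [[-0.0046,0,0.0039],[0,0,0],-0.3]
    - [[-0.0046,0,0.0039],[0,0,0],-0.3]
    - [[-0.0046,0,0.0039],[0,0,0],-0.3]
    - [[-0.0046,0,0.0039],[0,0,0],-0.3]
    - [[-0.0031,0,0.0026],[0,0,0],-0.3]

```text
clock: 9.5
position: [631.1, 51.0, 17.3]
ee_rot: [-179.9, 39.9, -176.0]
contact_force: [-2.1, -0.2, -0.3]
gripper_width: 29.9
finger_force: 1.3
```

Run:
```python
from plan import *
o=sensors.observe();print(o['position'],o['ee_rot'],o['contact_force'],o['qpos'].round());P=o['position'];cap('7.png',(P[0]+16,P[1]+1))
```

```text
[631.05551409  50.9561662   17.30064047] [-179.9321292    39.88287668 -175.95040757] [-2.10884002 -0.16963798 -0.27700682] [ -4.  13. -50. -12.   5.  -6.]
top area 187 [646.9  53.7 230. ]
scene area 131 [645.5  51.2 222. ]
```

>>> carry_out:
  targets:
    - [[-0.0015,0,0.0013],[0,0,0],-0.3]
    - [[-0.0015,0,0.0013],[0,0,0],-0.3]
    - [[-0.0015,0,0.0013],[0,0,0],-0.3]
    - [[-0.0012,0,0.001],[0,0,0],-0.3]
    - [[-0.0008,0,0.0006],[0,0,0],-0.3]

```text
clock: 10.1
position: [638.8, 51.6, 17.1]
ee_rot: [-179.9, 39.9, -175.9]
contact_force: [-3.6, -0.5, 1.4]
gripper_width: 29.9
finger_force: 1.6
```

>>> carry_out:
  targets:
    - [[-0.0008,0,0.0006],[0,0,0],-0.3]
    - [[-0.0008,0,0.0006],[0,0,0],-0.3]

```text
clock: 10.3
position: [640.7, 51.7, 17.1]
ee_rot: [-179.9, 39.8, -176.0]
contact_force: [-3.1, -0.2, 1.2]
gripper_width: 29.5
finger_force: 1.6
```

>>> carry_out:
  targets:
    - [[-0.0008,0,0.0006],[0,0,0],-0.3]
    - [[0,0,0],[0,0,0],-0.3]

```text
clock: 10.5
position: [641.9, 51.8, 17.2]
ee_rot: [-179.9, 39.9, -175.9]
contact_force: [-1.6, -0.2, -0.3]
gripper_width: 29.5
finger_force: 1.3
```

Expected contact is now; continue in 1 mm steps, watching the force.

>>> carry_out:
  targets:
    - [[-0.0008,0,0.0006],[0,0,0],-0.3]
    - [[0,0,0],[0,0,0],-0.3]

```text
clock: 10.7
position: [642.9, 51.9, 17.3]
ee_rot: [-179.9, 39.9, -176.0]
contact_force: [-2.2, 0.2, 1.1]
gripper_width: 29.9
finger_force: 1.4
```

>>> carry_out:
  targets:
    - [[-0.0008,0,0.0006],[0,0,0],-0.3]
    - [[0,0,0],[0,0,0],-0.3]

```text
clock: 10.9
position: [643.5, 51.9, 17.1]
ee_rot: [-179.9, 39.8, -176.0]
contact_force: [-3.7, -0.7, 2.0]
gripper_width: 29.8
finger_force: 1.8
```

Run:
```python
from plan import *
o=sensors.observe();print(o['position'],o['contact_force']);P=o['position'];cap('8.png',(P[0]+16,P[1]+1))
```

```text
[643.4832594   51.93592874  17.12953988] [-3.72408151 -0.7306932   1.95123164]
top area 202 [659.3  54.7 230. ]
scene area 131 [655.2  51.9 222. ]
```

>>> carry_out:
  targets:
    - [[-0.0008,0,0.0006],[0,0,0],-0.3]
    - [[0,0,0],[0,0,0],-0.3]

```text
clock: 11.2
position: [643.7, 52.0, 16.8]
ee_rot: [-179.9, 39.8, -176.0]
contact_force: [-7.7, -1.1, 4.5]
gripper_width: 29.9
finger_force: 3.6
```

>>> carry_out:
  targets:
    - [[-0.0008,0,0.0006],[0,0,0],-0.3]
    - [[0,0,0],[0,0,0],-0.3]

```text
clock: 11.4
position: [643.9, 52.0, 16.5]
ee_rot: [-179.9, 39.7, -176.0]
contact_force: [-10.2, -1.0, 6.2]
gripper_width: 29.8
finger_force: 5.5
```

It is against the stop: the tool has stalled and the force is rising. Now I'll retreat and plan the button approach.

>>> carry_out:
  targets:
    - [[0.0008,0,-0.0006],[0,0,0],-0.3]
    - [[0.0023,0,-0.0019],[0,0,0],-0.3]
    - [[0.0046,0,-0.0039],[0,0,0],-0.3]
    - [[0.0077,0,-0.0064],[0,0,0],-0.3]
    - [[0.0115,0,-0.0096],[0,0,0],-0.3]
    - [[0.0115,0,-0.0096],[0,0,0],-0.3]
    - [[0.0115,0,-0.0096],[0,0,0],-0.3]
    - [[0.0115,0,-0.0096],[0,0,0],-0.3]
    - [[0.0115,0,-0.0096],[0,0,0],-0.3]

```text
clock: 12.3
position: [549.6, 45.4, 17.4]
ee_rot: [-179.9, 39.9, -176.0]
contact_force: [0.3, -0.5, -0.6]
gripper_width: 29.9
finger_force: 0.0
```

Run:
```python
from plan import *
o=sensors.observe();P=o['position'];print(P);cap('9.png',(658,52))
Bt=(647,178)
p1,_=pose(P[:2],4,40,0,150); _,r=pose(P[:2],4,40,0,0)
p2,r2=pose(P[:2],4,0,0,290); p3,_=pose(Bt,4,0,0,290); p4,_=pose(Bt,4,0,0,110)
rows([(p1,r,4),(p2,r2,6),(p3,r2,5),(p4,r2,5)],-1)
```

```text
[549.63605263  45.36173004  17.40998196]
top area 202 [659.3  54.7 230. ]
scene area 115 [656.6  51.7 222. ]
max mm 36.0 max deg 6.64631042351755
[[[-0.0218,-0.0001,-0.0254],[-0.0,-0.002,0.0],-1],[[-0.0219,-0.0001,-0.0254],[-0.0,-0.002,0.0],-1],[[-0.0219,-0.0001,-0.0254],[-0.0,-0.002,0.0],-1],[[-0.022,-0.0001,-0.0253],[-0.0,-0.002,0.0],-1],[[-0.015,0.0,-0.0179],[-0.0,0.116,0.0],-1],[[-0.0128,0.0,-0.0195],[0.0,0.116,0.0],-1],[[-0.0105,0.0,-0.0209],[0.0,0.116,-0.0],-1],[[-0.008,-0.0,-0.0219],[0.0,0.116,-0.0],-1],[[-0.0054,-0.0,-0.0227],[0.0,0.116,-0.0],-1],[[-0.0027,-0.0,-0.0232],[-0.0,0.116,-0.0],-1]]
[[[-0.0213,0.0251,0.0],[0.0,0.0,0.0],-1],[[-0.0213,0.0251,0.0],[0.0,0.0,0.0],-1],[[-0.0213,0.0251,0.0],[0.0,0.0,0.0],-1],[[-0.0213,0.0251,0.0],[0.0,0.0,0.0],-1],[[-0.0213,0.0251,0.0],[0.0,0.0,0.0],-1],[[0.0,0.0,0.036],[0.0,0.0,0.0],-1],[[0.0,0.0,0.036],[0.0,0.0,0.0],-1],[[0.0,0.0,0.036],[0.0,0.0,0.0],-1],[[0.0,0.0,0.036],[0.0,0.0,0.0],-1],[[0.0,0.0,0.036],[0.0,0.0,0.0],-1]]
```

>>> carry_out:
  targets:
    - [[-0.022,0,-0.0255],[0,0,0],-1]
    - [[-0.022,0,-0.0255],[0,0,0],-1]
    - [[-0.022,0,-0.0255],[0,0,0],-1]
    - [[-0.022,0,-0.0255],[0,0,0],-1]
    - [[-0.015,0,-0.018],[0,0.116,0],-1]
    - [[-0.013,0,-0.0195],[0,0.116,0],-1]
    - [[-0.0105,0,-0.021],[0,0.116,0],-1]
    - [[-0.008,0,-0.022],[0,0.116,0],-1]
    - [[-0.0055,0,-0.0225],[0,0.116,0],-1]
    - [[-0.0025,0,-0.023],[0,0.116,0],-1]

```text
clock: 13.4
position: [553.8, 45.7, 292.4]
ee_rot: [-179.9, 0.5, -176.0]
contact_force: [0.7, 0.0, -0.5]
gripper_width: -0.0
finger_force: 0.0
```

>>> carry_out:
  targets:
    - [[-0.0213,0.025,0],[0,0,0],-1]
    - [[-0.0213,0.025,0],[0,0,0],-1]
    - [[-0.0213,0.025,0],[0,0,0],-1]
    - [[-0.0213,0.025,0],[0,0,0],-1]
    - [[-0.0213,0.025,0],[0,0,0],-1]
    - [[0,0,0.036],[0,0,0],-1]
    - [[0,0,0.036],[0,0,0],-1]
    - [[0,0,0.036],[0,0,0],-1]
    - [[0,0,0.036],[0,0,0],-1]
    - [[0,0,0.036],[0,0,0],-1]

```text
clock: 14.4
position: [652.5, 178.0, 109.4]
ee_rot: [-180.0, 0.6, -176.0]
contact_force: [0.8, -0.2, 0.3]
gripper_width: -0.2
finger_force: 0.0
```

Run:
```python
from plan import *
o=sensors.observe();print(o['position'],o['ee_rot'],o['gripper_width'])
shot('top','t10.png');shot('scene','s10.png')
a=cv2.imread('pics/t10.png')[90:210,170:290];b=cv2.imread('pics/s10.png')[170:290,250:370]
cv2.imwrite('pics/c10.png',cv2.resize(np.hstack([a,b]),None,fx=3.3,fy=3.3,interpolation=cv2.INTER_CUBIC))
```

```text
[652.46617599 178.00060681 109.42195734] [-179.9710289     0.5976274  -175.99298975] -0.2145870823204779
```

View pics/c10.png

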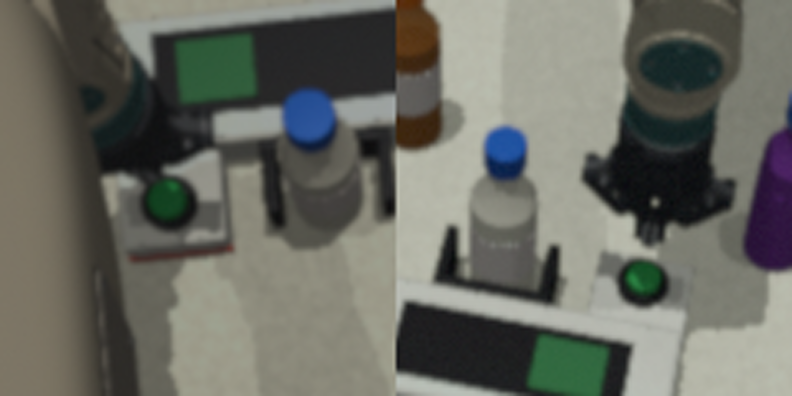

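The bottle stands seated and upright. The button is at world (648,178) and the closed tip is above it. Next: correct x by −4 mm and descend.

>>> carry_out:
  targets:
    - [[0.0045,0,0.008],[0,0,0],-1]
    - [[0,0,0.01],[0,0,0],-1]
    - [[0,0,0.01],[0,0,0],-1]
    - [[0,0,0.005],[0,0,0],-1]

```text
clock: 14.9
position: [648.0, 177.6, 77.9]
ee_rot: [-180.0, 0.6, -176.0]
contact_force: [-0.5, -0.2, -0.7]
gripper_width: 0.0
finger_force: 0.0
```

>>> carry_out:
  targets:
    - [[0,0,0.002],[0,0,0],-1]
    - [[0,0,0.002],[0,0,0],-1]
    - [[0,0,0.002],[0,0,0],-1]

```text
clock: 15.2
position: [648.1, 177.6, 72.1]
ee_rot: [-180.0, 0.6, -176.0]
contact_force: [0.2, 0.2, -0.1]
gripper_width: 0.1
finger_force: 0.0
```

>>> carry_out:
  targets:
    - [[0,0,0.002],[0,0,0],-1]
    - [[0,0,0.002],[0,0,0],-1]
    - [[0,0,0],[0,0,0],-1]

```text
clock: 15.5
position: [647.5, 177.5, 67.5]
ee_rot: [-180.0, 0.5, -176.0]
contact_force: [-0.4, 0.6, 0.7]
gripper_width: 0.2
finger_force: 0.0
```

>>> carry_out:
  targets:
    - [[0,0,0.002],[0,0,0],-1]
    - [[0,0,0.001],[0,0,0],-1]
    - [[0,0,0],[0,0,0],-1]

```text
clock: 15.8
position: [647.6, 177.5, 64.5]
ee_rot: [-180.0, 0.5, -176.0]
contact_force: [-0.4, 0.3, 0.2]
gripper_width: -0.1
finger_force: 0.0
```

>>> carry_out:
  targets:
    - [[0,0,0.002],[0,0,0],-1]
    - [[0,0,0.001],[0,0,0],-1]
    - [[0,0,0],[0,0,0],-1]

```text
clock: 16.1
position: [647.5, 177.5, 61.5]
ee_rot: [-180.0, 0.5, -176.0]
contact_force: [0.3, 0.3, 0.0]
gripper_width: 0.2
finger_force: 0.0
```

>>> carry_out:
  targets:
    - [[0,0,0.002],[0,0,0],-1]
    - [[0,0,0.001],[0,0,0],-1]
    - [[0,0,0],[0,0,0],-1]

```text
clock: 16.4
position: [647.6, 177.5, 58.5]
ee_rot: [-180.0, 0.5, -176.0]
contact_force: [-0.5, -0.0, -0.6]
gripper_width: -0.0
finger_force: 0.0
```

>>> carry_out:
  targets:
    - [[0,0,0.001],[0,0,0],-1]
    - [[0,0,0.001],[0,0,0],-1]
    - [[0,0,0],[0,0,0],-1]

```text
clock: 16.7
position: [647.7, 177.5, 56.6]
ee_rot: [-180.0, 0.5, -176.0]
contact_force: [0.1, -0.6, 0.1]
gripper_width: 0.3
finger_force: 0.0
```

>>> carry_out:
  targets:
    - [[0,0,0.001],[0,0,0],-1]
    - [[0,0,0.001],[0,0,0],-1]
    - [[0,0,0],[0,0,0],-1]

```text
clock: 17.0
position: [647.6, 177.4, 54.6]
ee_rot: [-180.0, 0.5, -176.0]
contact_force: [-0.2, 0.4, 0.0]
gripper_width: -0.3
finger_force: 0.0
```

>>> carry_out:
  targets:
    - [[0,0,0.001],[0,0,0],-1]
    - [[0,0,0.001],[0,0,0],-1]
    - [[0,0,0],[0,0,0],-1]

```text
clock: 17.3
position: [647.7, 177.5, 52.6]
ee_rot: [-180.0, 0.5, -176.0]
contact_force: [-0.3, -0.4, -0.2]
gripper_width: 0.2
finger_force: 0.0
```

Run:
```python
from plan import *
shot('top','t11.png');shot('scene','s11.png')
a=cv2.imread('pics/t11.png')[110:190,170:250];b=cv2.imread('pics/s11.png')[200:280,280:360]
cv2.imwrite('pics/c11.png',cv2.resize(np.hstack([a,b]),None,fx=5,fy=5,interpolation=cv2.INTER_CUBIC))
P=sensors.observe()['position']
for z in(44,50,60): print(z,(proj('t11.png',[P[0],P[1],z])-[170,110])*5,(proj('s11.png',[P[0],P[1],z])-[200,200])*5)
```

```text
44 [259.69467445 208.49103475] [622.08778145 285.52284322]
50 [257.61867136 205.81809999] [622.9119087  280.22809894]
60 [254.10457354 201.29356229] [624.29705209 271.32901194]
```

View pics/c11.png

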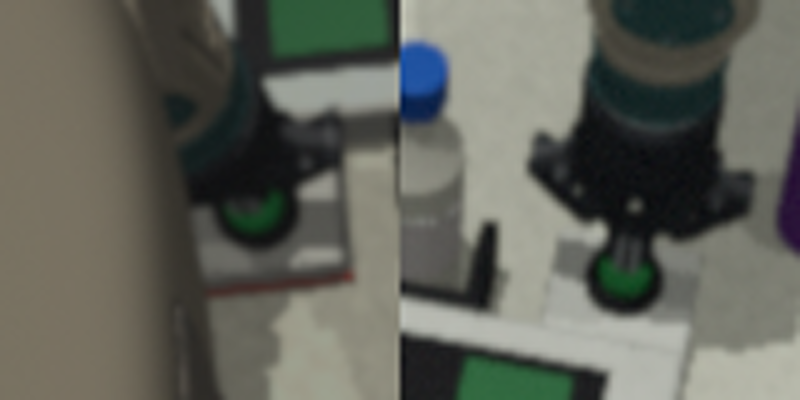

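The tip sits over the button centre at scene crop (628,270) and is evidently still just above it, so the fingers are shorter than nominal. Continuing down in small steps.

>>> carry_out:
  targets:
    - [[0,0,0.001],[0,0,0],-1]
    - [[0,0,0.001],[0,0,0],-1]
    - [[0,0,0],[0,0,0],-1]

```text
clock: 17.7
position: [647.7, 177.5, 50.6]
ee_rot: [-180.0, 0.5, -176.0]
contact_force: [0.4, 1.2, 0.3]
gripper_width: 0.2
finger_force: 0.0
```

>>> carry_out:
  targets:
    - [[0,0,0.001],[0,0,0],-1]
    - [[0,0,0.001],[0,0,0],-1]
    - [[0,0,0],[0,0,0],-1]

```text
clock: 18.0
position: [647.7, 177.5, 48.6]
ee_rot: [-180.0, 0.5, -176.0]
contact_force: [-0.6, 0.3, -1.2]
gripper_width: -0.3
finger_force: 0.0
```

>>> carry_out:
  targets:
    - [[0,0,0.001],[0,0,0],-1]
    - [[0,0,0.001],[0,0,0],-1]
    - [[0,0,0],[0,0,0],-1]

```text
clock: 18.3
position: [647.7, 177.5, 46.6]
ee_rot: [-180.0, 0.5, -176.0]
contact_force: [-0.3, 0.6, -0.0]
gripper_width: -0.1
finger_force: 0.0
```

>>> carry_out:
  targets:
    - [[0,0,0.001],[0,0,0],-1]
    - [[0,0,0.001],[0,0,0],-1]
    - [[0,0,0],[0,0,0],-1]

```text
clock: 18.6
position: [647.9, 177.5, 44.7]
ee_rot: [-180.0, 0.5, -176.0]
contact_force: [0.2, 0.0, 0.5]
gripper_width: 0.2
finger_force: 0.0
```

>>> carry_out:
  targets:
    - [[0,0,0.001],[0,0,0],-1]
    - [[0,0,0.001],[0,0,0],-1]
    - [[0,0,0],[0,0,0],-1]

```text
clock: 18.9
position: [648.0, 177.5, 42.9]
ee_rot: [-180.0, 0.5, -176.0]
contact_force: [-0.9, 0.2, 2.2]
gripper_width: 0.0
finger_force: 0.9
```

>>> carry_out:
  targets:
    - [[0,0,0.001],[0,0,0],-1]
    - [[0,0,0.001],[0,0,0],-1]
    - [[0,0,0],[0,0,0],-1]

```text
clock: 19.2
position: [648.0, 177.5, 40.8]
ee_rot: [-180.0, 0.5, -176.0]
contact_force: [-1.5, 0.7, 1.7]
gripper_width: -0.2
finger_force: 1.4
```

Contact began around z = 43. The full travel is 6 mm, so I'll press until the force jumps.

>>> carry_out:
  targets:
    - [[0,0,0.001],[0,0,0],-1]
    - [[0,0,0.001],[0,0,0],-1]
    - [[0,0,0.001],[0,0,0],-1]
    - [[0,0,0],[0,0,0],-1]

```text
clock: 19.6
position: [648.1, 177.5, 38.6]
ee_rot: [-180.0, 0.5, -176.0]
contact_force: [-1.8, 0.5, 7.9]
gripper_width: -0.1
finger_force: 3.4
```

>>> carry_out:
  targets:
    - [[0,0,0.001],[0,0,0],-1]
    - [[0,0,0.001],[0,0,0],-1]
    - [[0,0,0],[0,0,0],-1]

```text
clock: 19.9
position: [648.1, 177.5, 38.4]
ee_rot: [-180.0, 0.6, -176.0]
contact_force: [-5.2, -0.3, 15.7]
gripper_width: -0.3
finger_force: 7.5
```

The button is bottomed out: 6 mm of travel, the tool stalled, 16 N. Releasing and retreating straight up.

>>> carry_out:
  targets:
    - [[0,0,0],[0,0,0],-1]
    - [[0,0,-0.003],[0,0,0],-1]
    - [[0,0,-0.006],[0,0,0],-1]
    - [[0,0,-0.01],[0,0,0],-1]
    - [[0,0,-0.02],[0,0,0],-1]
    - [[0,0,-0.03],[0,0,0],-1]
    - [[0,0,-0.03],[0,0,0],-1]
    - [[0,0,-0.03],[0,0,0],-1]
    - [[0,0,-0.01],[0,0,0],-1]
    - [[0,0,0],[0,0,0],-1]

```text
clock: 20.9
position: [648.2, 177.8, 176.8]
ee_rot: [-180.0, 0.7, -176.0]
contact_force: [0.2, -0.4, -0.3]
gripper_width: 0.1
finger_force: 0.0
```

Run:
```python
from plan import *
o=sensors.observe();print(o['position'],o['contact_force']);cap('12.png',(658,52))
cv2.imwrite('pics/c12.png',np.hstack([cv2.imread('pics/t12.png')[60:360,50:450],cv2.imread('pics/s12.png')[60:360,100:500]]))
```

```text
[648.20317386 177.79181992 176.75784263] [ 0.21354146 -0.40638618 -0.28592611]
top area 204 [659.4  54.6 230. ]
scene area 110 [657.4  51.9 222. ]
```

View pics/c12.png

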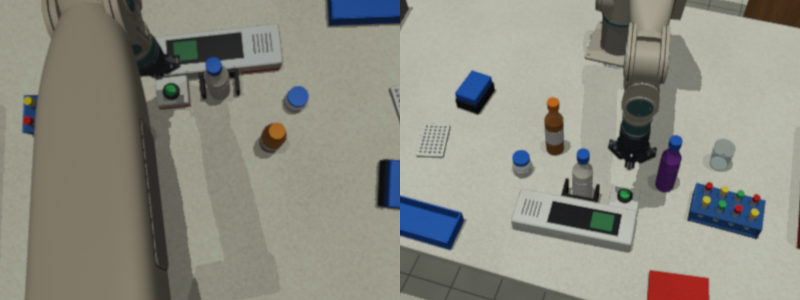

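The bottle is seated upright (cap at 216,66 in the left half), the button is up and clear, and the bystanders have not moved. Handing in.

```bash
python3 -c "
from rig import job
print(job.hand_in())"
```

```text
the job is handed in; nothing more can be done
None
```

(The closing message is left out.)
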